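# Heft the ink cartridge and lock it in the right caddy

## Robot

A 6-joint arm with a two-finger parallel gripper is mounted at the origin on the work surface. World frame = base frame: x ahead of the robot, y to its left, z up, the work surface at z = 0. Lengths are in m, angles in rad, forces in N, time in s.
With the tool pointing down it reaches from about 0.325 to 0.925 m from the base axis. Payload 3.1 kg.
Tool frame: the origin (TCP) lies midway between the tips of the shut fingers; the grasp point (between the pads) lies pinch_z behind it (pinch_z is the distance from the TCP to the grasp point, in m); z points along the fingers, y is the line along which they close (so a half turn about z gives the same grasp; the last joint's range is limited). The gripper opens to 85 mm and grips with 20 to 120 N. Pads are 22 mm wide; open, the fingers measure 114 mm over their backs; the gripper's body (76 mm by 85 mm) begins 54 mm behind the grasp point. The pads swing forward as they close: fully open they stand 13 mm farther back than shut.
Start: joints at [-0.112, 0.217, 1.613, -0, 1.311, -0.112], TCP at [0.625, 0, 0.231] pointing down, gripper open.
Joint ranges: [-2.75, 2.75], [-0.78, 2.1], [0.31, 2.55], [-1.13, 4.27], [0.13, 2.63], [-2.58, 2.58]. Speed limits (rad/s): [2.79, 2.79, 3.14, 3.14, 3.14, 3.14].

## Interface

Orientations are given as a rotation vector (axis times angle).
In Python, from rig import sense, grab_frame, get_calibration, sign_off, pinch_z gives the robot as it stands.
- The arm moves only by the tool carry_out, never from a script. Its argument "motion" is a list of rows, each a list of 5 numbers: the shift along the world's x, y, z in m, then the turn about the world's z in rad, then the finger opening in m, from 0 to 0.0854. A call has 1 to 10 rows; each row shifts and turns the commanded pose from where the row before left it; what a row does not reach is not made up. A row lasts 1/8 s, in which the tool goes at most 62.5 mm and 10.7 degrees, less where a joint would pass 70% of its speed; a pose out of reach is approached as far as the arm can. A call is refused whole if a number of a shift passes 0.0625 or a number of a turn 0.188, either way. A call with a gripper value outside its range is refused whole. The fingers move at their own pace and stop on an object; "force" is the grip in N (left out, the last holds). Time passes only in rows, so rows that do not move let the fingers close. It gives the time, the measured TCP pose, the force, the opening and the grip force at its end, in the units of the state.
- sense(): the state, without advancing time (a new reading comes with each control period).
- grab_frame(name): name is "scene" or "side" or "wrist"; returns (picture, depth): 420x560x3 uint8, red, green, blue; 420x560 float32, m along the optical axis (not along the pixel's ray), 0 where there is no reading.
- get_calibration(name): a dict with "K" (3x3 intrinsics, pixels), "R" (3x3) and "t" (3): a world point X has camera coordinates R X + t. Camera axes: x right, y down, z forward; pixel columns grow to the right and rows downward; lengths in m; the calibration is good to about 2 mm. A picture is of the moment at which its call begins: read the wrist's pose just before it. get_calibration takes no time and is no camera call; for the wrist camera it gives the pose at the moment of the call.
- sign_off(): hands the job in; it is judged then, once.
The state is a dict: "t": time; "joint_positions": joint angles; "qd": joint speeds; "joint_torque": joint torques, N m; "eef_pos": TCP position; "ee_rot": TCP orientation; "ft_force": force on the tool from outside, world axes, zero at the start; "torque": the same for the moment, N m; "opening": finger opening in m; "grasp_force": force on a finger pad.
Only numpy, scipy, OpenCV 4.12 (cv2) and the standard library are available. Lean on these libraries where they do the work, as an engineer would, in place of code of your own. Each camera call takes 0.05 s, during which the arm holds its last target. There are 200 camera calls.

## Task

Lift the ink cartridge just clear of its white stand and hold it there, hanging still, to feel its weight: about 300 g or more is still good and belongs in the blue caddy, anything lighter is spent and belongs in the orange one. Stand it upright in that caddy and press it down gently until the stiff floor under it is fully home against its stop (firm hand pressure, never more than about 35 N), then let go. Leave the other caddy as it is and disturb nothing else on the desk.

Things in the scene. Friction and masses are not known exactly. Their poses are not given: they have to be found in the camera images.
- cartridge: black box-shaped ink cartridge with a white and green band low down, standing upright in the stand: 70 (x) x 32 (y) x 110 mm high (z). Origin: centre of its underside, z up, x along the long side. Rigid and sealed; pinch it across the 32 mm side near its top. Its mass is hidden, anywhere from 100 to 500 g; between 250 and 350 g either caddy is accepted.
- stand: fixed white check stand, 96 (x) x 58 (y) x 20 mm high, with a pocket 76 x 38 mm and 12 mm deep that holds the cartridge's foot loosely (pocket floor 8 mm above the desk). Origin: centre of the underside, on the desk; x along the long side. The cartridge is clear of it when raised by more than 12 mm.
- ready_caddy: fixed blue caddy for cartridges that are still good (heavy): open well for one upright cartridge. Outside 100 (x) x 62 (y) x 60 mm high; well centred, 74 (x) x 36 (y) mm inside, its top 10 mm flaring on white ramps to 86 x 48 mm. Origin: centre of underside, on the desk; x along the long side, z up. The cartridge goes in either way round, its x along the caddy's x.
- returns_caddy: fixed orange caddy for spent cartridges (light): open well for one upright cartridge. Outside 100 (x) x 62 (y) x 60 mm high; well centred, 74 (x) x 36 (y) mm inside, its top 10 mm flaring on white ramps to 86 x 48 mm. Origin: centre of underside, on the desk; x along the long side, z up. The cartridge goes in either way round, its x along the caddy's x.
- ready_floor (a joint): downward travel (m) of the grey floor plate in the blue caddy: 0 = up (the start), 0.010 = home on a firm rubber stop. Stiff: about 8 N moves it (more than the cartridge weighs) and it stays where pushed; at the stop the force rises steeply. Its mounting height varies unmeasured: at 0 its top is 15 to 29 mm above the desk, at home 10 mm lower, so the stop must be felt.
- returns_floor (a joint): downward travel (m) of the grey floor plate in the orange caddy: 0 = up (the start), 0.010 = home on a firm rubber stop. Stiff: about 8 N moves it (more than the cartridge weighs) and it stays where pushed; at the stop the force rises steeply. Its mounting height varies unmeasured: at 0 its top is 15 to 29 mm above the desk, at home 10 mm lower, so the stop must be felt.
- tea_bottle: bystander: green drink bottle, 62 mm across, 190 mm tall, upright; origin at the centre of its underside
- mug: bystander: white mug, 80 mm across, 90 mm tall, handle at its +y; origin at the centre of its underside
- stapler: bystander: blue and black stapler lying along its x, 130 x 34 x 46 mm; origin at the centre of its underside
- mouse: bystander: black computer mouse, 105 x 60 x 32 mm; origin at the centre of its underside
- tape_roll: bystander: amber tape roll lying flat, 80 mm across, 18 mm high; origin at the centre of its underside
Not all that is in view belongs to the job. Of the things like the returns_caddy, leave any that is turquoise; of the rest the smaller one is meant. Leave any yellow look-alike of the cartridge alone.

How it is judged:
By the outcome, as a careful person would: the job done as asked, in the order asked, and still so for the second after the job is handed in, with the robot touching nothing.
It also fails if it takes over 40 s, if anything falls off the work surface, if the arm or the gripper's body presses on something with over 40 N, if the wrist force passes 120 N, or if a joint passes its speed limit or range.

## Working session

There is one attempt and no reset: what is moved stays moved. The work goes in short steps, Python scripts to look and compute and a tool call to move; the robot and the scene stay as the last step left them, time stands still between calls to the robot, and variables do not carry over. Pictures are saved under pics/ and viewed, at most 10 in all, crops included, and the job is handed in when it is done.

Besides the shell and the picture viewer there is one more tool, called by a JSON object that holds its "method" and its "body", one argument or row to a line. carry_out: Moves the arm, as the interface text tells. Its arguments: {"type":"object","properties":{"motion":{"type":"array"},"force":{"type":"number"}},"required":["motion"]}

```bash
mkdir -p pics; python3 - <<'E'
from rig import *
import cv2,numpy as np
print(sense()); print(pinch_z)
for n in("scene","side"):
    p,d=grab_frame(n); cv2.imwrite(f"pics/{n}0.png",p[...,::-1]); np.save(f"{n}0.npy",d)
    np.save(f"{n}0p.npy",p)
    c=get_calibration(n); print(n,c)
E
```

```text
{'t': 0.0, 'joint_positions': array([-1.12208376e-01,  2.17811247e-01,  1.61495286e+00, -1.14476925e-07,
        1.31129552e+00, -1.12194135e-01]), 'qd': array([-1.77283289e-03,  3.26955001e-04, -2.66112419e-05,  1.21626610e-03,
        8.16438570e-04, -1.84691988e-03]), 'joint_torque': array([-2.90135131e-04, -3.96841800e+01, -3.03850436e+01, -2.80225659e-04,
        9.87685227e-03,  9.68610237e-06]), 'eef_pos': array([6.24171777e-01, 1.10235377e-04, 2.29923089e-01]), 'ee_rot': array([-2.2200928 , -2.22006125,  0.00241474]), 'ft_force': array([ 0.53297292, -0.37572366, -0.58720069]), 'torque': array([ 0.01695616,  0.00045592, -0.00342937]), 'grasp_force': 0.0, 'opening': 0.08507603041562443}
0.0187
scene {'K': array([[539.67031992,   0.        , 281.76281816],
       [  0.        , 539.67031992, 214.23804515],
       [  0.        ,   0.        ,   1.        ]]), 'R': array([[-0.84679563,  0.53191575,  0.00167248],
       [ 0.46073138,  0.73503611, -0.49744197],
       [-0.26582655, -0.42046112, -0.86749564]]), 't': array([ 0.45676421, -0.13657911,  1.46813214])}
side {'K': array([[450.76797468,   0.        , 284.44162723],
       [  0.        , 450.76797468, 205.36411526],
       [  0.        ,   0.        ,   1.        ]]), 'R': array([[ 0.96502221, -0.26164323, -0.01658178],
       [-0.17915101, -0.61194411, -0.77034364],
       [ 0.19140808,  0.74636936, -0.63741331]]), 't': array([-0.49542509,  0.09455352,  1.25270758])}
```

View pics/scene0.png

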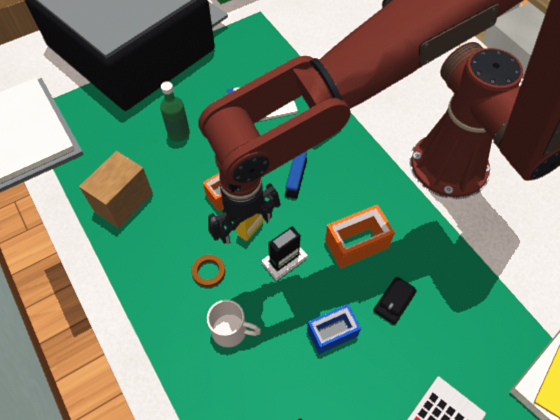

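View pics/side0.png

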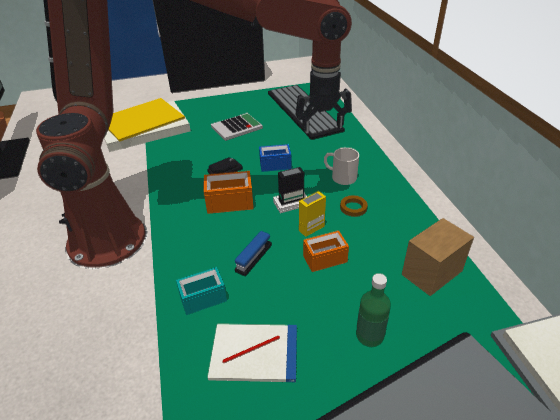

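The black cartridge in its white stand is at scene (285,248) and side (291,187). The yellow look-alike at side (312,213) is to be left alone. Caddies in the side view: large orange (228,190), small orange (325,250), turquoise (201,288), blue (275,158). The small orange one fits returns_caddy because turquoise is excluded and, of the other two, the smaller is meant. I'll measure all of them and confirm in one crop.

```bash
cat > h.py <<'E'
import numpy as np,cv2
from rig import *
def cloud(p,d,c):
    v,u=np.nonzero(d>0); z=d[v,u]; K=c["K"]
    P=np.c_[(u-K[0,2])/K[0,0]*z,(v-K[1,2])/K[1,1]*z,z]
    return (P-c["t"])@c["R"], p[v,u].astype(int), np.c_[u,v]
def rect(P):
    (x,y),(w,h),a=cv2.minAreaRect((P[:,:2]*1000).astype(np.float32))
    if w<h: w,h,a=h,w,a+90
    return np.round([x,y,w,h,(a+90)%180-90],1)
E
python3 - <<'E'
from h import *
for n in("scene","side"):
    p=np.load(n+"0p.npy");d=np.load(n+"0.npy");P,C,U=cloud(p,d,get_calibration(n))
    hsv=cv2.cvtColor(p,cv2.COLOR_RGB2HSV)[U[:,1],U[:,0]].astype(int)
    def rep(name,box,m):
        b=(U[:,0]>=box[0])&(U[:,0]<=box[1])&(U[:,1]>=box[2])&(U[:,1]<=box[3])&m
        Q=P[b]
        if len(Q)<20: print(n,name,'few',len(Q));return
        zt=np.percentile(Q[:,2],98); T=Q[Q[:,2]>zt-.004]
        print(n,name,len(Q),'ztop',round(zt,4),'top',rect(T),'all',rect(Q))
    H,S,V=hsv.T; up=P[:,2]>.006
    B={"scene":dict(big=(320,400,200,275),blue=(300,368,298,358),cart=(260,310,225,262),stand=(255,315,240,285),mouse=(370,420,272,330),mug=(200,265,295,355),small=(200,222,170,210)),
       "side":dict(big=(195,260,165,215),blue=(255,297,140,175),cart=(270,304,163,204),stand=(268,312,188,215),small=(298,355,228,275),yellow=(296,330,190,238),teal=(170,232,262,315),mug=(322,365,140,190),stapler=(230,275,228,278),tape=(335,372,190,220),mouse=(203,248,150,172))}[n]
    for k,b in B.items():
        m=up.copy()
        if k=="cart": m&=P[:,2]>.06; m&=(S<120)|(V<60)
        if k=='stand': m&=(P[:,2]<.026)
        if k in('big','blue','small','teal'): m&=P[:,2]>.03
        rep(k,b,m)
p=np.load("side0p.npy")[140:320,160:385]
cv2.imwrite("pics/crop.png",cv2.resize(p[...,::-1],None,fx=3.3,fy=3.3,interpolation=2))
E
```

```text
scene big 1980 ztop 0.0848 top [360.3  62.5 138.7  86.   -8.2] all [359.8  62.4 139.6  88.6  -7.7]
scene blue 1005 ztop 0.0625 top [541.5 216.9  99.5  62.9  -8.1] all [541.2 216.5 100.9  64.   -7.8]
scene cart 688 ztop 0.1207 top [537.4   5.5  69.2  31.3   5.2] all [537.1   4.8  70.4  33.7   6.1]
scene stand 460 ztop 0.0242 top [537.8   6.5  95.   56.8   5.4] all [546.8  19.  131.7 101.1 -35.6]
scene mouse 1126 ztop 0.0348 top [368.9 230.   79.3  48.6  24. ] all [383.7 233.  145.2  91.5  37.4]
scene mug 1236 ztop 0.0912 top [737.   85.3  79.1  77.3  61.8] all [715.6  87.1 117.6 109.7 -44.7]
scene small 403 ztop 0.478 top [664.7  20.1  47.    3.1  73.3] all [ 637.8 -121.   331.3   43.5   70.9]
side big 1579 ztop 0.0852 top [358.6  60.8 135.3  89.9  -7.1] all [367.8 119.8 213.2 136.8  81. ]
side blue 671 ztop 0.1205 top [529.6   2.8  58.7  33.9   5.2] all [526.1 120.5 264.2  99.7  82.2]
side cart 566 ztop 0.1207 top [533.7   1.4  69.9  35.6   8.2] all [539.2 -49.1 142.8  70.5 -84.7]
side stand 232 ztop 0.0256 top [531.2  -6.   94.   48.6  -6. ] all [529.6  15.8 116.1 106.1  69.3]
side small 951 ztop 0.0622 top [ 557.5 -240.   100.7   64.7    4.5] all [ 555.4 -208.1  130.7  101.9  -85.9]
side yellow 1130 ztop 0.1124 top [ 559.3 -118.8   69.6   35.5   25.3] all [561.2 -90.7 262.7  80.2 -89. ]
side teal 1108 ztop 0.0626 top [ 233.8 -282.7  100.2   64.8    8.5] all [ 233.6 -281.9  100.2   67.4    8.4]
side mug 930 ztop 0.0914 top [735.3  83.3  76.5  74.5  69. ] all [756.7 144.4 277.5 140.   69.9]
side stapler 803 ztop 0.0489 top [ 378.  -187.7  122.7   31.5   44.4] all [ 342.7 -151.5  136.8  131.   -44. ]
side tape 344 ztop 0.0211 top [706.4 -66.7  77.5  77.3 -34.1] all [705.5 -66.7 105.8  81.3 -77.1]
side mouse 402 ztop 0.0827 top [402.6  94.9  48.3  13.6 -13.8] all [377.1 199.5 217.5 129.   81.8]
```

View pics/crop.png

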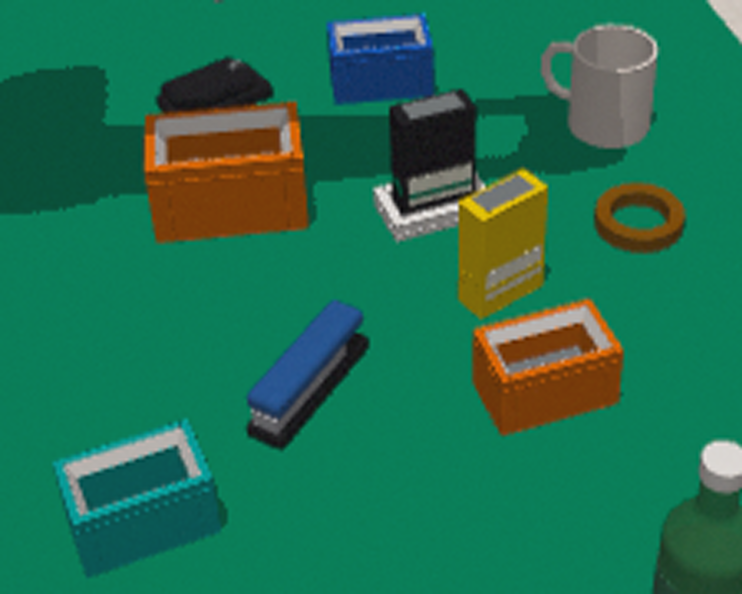

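The crop confirms it. The small orange caddy at crop (547,365) measures 100 x 62 mm and is the returns_caddy; the big orange at (225,170) measures 139 x 88 mm and is a decoy, as is the turquoise at (137,500). The black cartridge is at crop (433,150), standing in the white stand. Next I move above the cartridge and turn the gripper.

{"method": "carry_out", "body": {
  "motion": [
    [-0.011, 0.0006, -0.003, -0.184, 0.085],
    [-0.011, 0.0006, -0.003, -0.184, 0.085],
    [-0.011, 0.0006, -0.003, -0.184, 0.085],
    [-0.011, 0.0006, -0.003, -0.184, 0.085],
    [-0.011, 0.0006, -0.003, -0.184, 0.085],
    [-0.011, 0.0006, -0.003, -0.184, 0.085],
    [-0.011, 0.0006, -0.003, -0.184, 0.085],
    [-0.011, 0.0006, -0.003, -0.184, 0.085],
    [0, 0, 0, 0, 0.085],
    [0, 0, 0, 0, 0.085]
  ]
}}

```text
t: 1.35
eef_pos: [0.5373, 0.0048, 0.2073]
ee_rot: [3.138, 0.159, 0.0]
ft_force: [-0.2, -0.4, 0.7]
opening: 0.0849
grasp_force: 0.0
```

```bash
cat > w.py <<'E'
from h import *
import sys
from scipy.spatial.transform import Rotation as Ro
s=sense(); c=get_calibration("wrist"); p,d=grab_frame("wrist")
print(np.round(s["eef_pos"],4),np.round(s["ft_force"],2),s["opening"],s["grasp_force"],s["t"])
M=Ro.from_rotvec(s["ee_rot"]).as_matrix(); print("y dir",np.degrees(np.arctan2(M[1,1],M[0,1])),"z",M[:,2].round(4))
cv2.imwrite(f"pics/{sys.argv[1]}.png",p[...,::-1])
P,C,U=cloud(p,d,c)
np.savez(sys.argv[1],P=P,C=C,U=U)
E
python3 w.py w1
```

```text
[0.5373 0.0048 0.2073] [-0.16 -0.36  0.71] 0.08489723195123727 0.0 1.35
y dir -84.19377154634904 z [ 2.e-04 -0.e+00 -1.e+00]
```

View pics/w1.png

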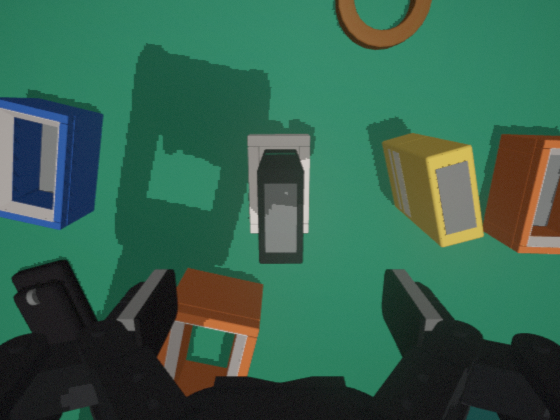

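The wrist view shows the cartridge top at about (281,220), the stand at (280,185), parts of the blue caddy at left (50,160), the yellow cartridge at (432,190) and the small orange caddy at right (525,190).

```bash
python3 - <<'E'
from h import *
z=np.load("w1.npz");P,U=z["P"],z["U"]
def b(u0,u1,v0,v1,z0,z1):
    m=(U[:,0]>u0)&(U[:,0]<u1)&(U[:,1]>v0)&(U[:,1]<v1)&(P[:,2]>z0)&(P[:,2]<z1);return P[m]
Q=b(245,315,140,275,.1,.13);print('cart',rect(Q),np.median(Q[:,2]))
Q=b(235,325,120,275,.012,.026);print('stand',rect(Q),np.median(Q[:,2]))
E
```

```text
cart [534.7   2.6  70.   32.    6.1] 0.1183383885801764
stand [535.2   3.8  95.8  58.1   6.2] 0.020090291357903398
```

{"method": "carry_out", "body": {
  "motion": [
    [-0.0025, -0.0015, -0.013, 0.005, 0.085],
    [0, 0, -0.02, 0, 0.085],
    [0, 0, -0.02, 0, 0.085],
    [0, 0, -0.02, 0, 0.085],
    [0, 0, -0.02, 0, 0.085],
    [0, 0, -0.02, 0, 0.085],
    [0, 0, -0.015, 0, 0.085],
    [0, 0, -0.005, 0, 0.085],
    [0, 0, 0, 0, 0.085]
  ],
  "force": 60
}}

```text
t: 2.52
eef_pos: [0.5344, 0.0033, 0.074]
ee_rot: [-3.137, -0.163, 0.001]
ft_force: [0.9, -0.1, -0.2]
opening: 0.0848
grasp_force: 0.0
```

{"method": "carry_out", "body": {
  "motion": [
    [0, 0, 0, 0, 0.06],
    [0, 0, 0, 0, 0.045],
    [0, 0, 0, 0, 0.037],
    [0, 0, 0, 0, 0.03],
    [0, 0, 0, 0, 0.025],
    [0, 0, 0, 0, 0.02],
    [0, 0, 0, 0, 0.02],
    [0, 0, 0, 0, 0.02]
  ]
}}

```text
t: 3.52
eef_pos: [0.535, 0.0034, 0.0749]
ee_rot: [-3.137, -0.163, -0.001]
ft_force: [-1.1, 1.7, 4.4]
opening: 0.0313
grasp_force: 60.2
```

```bash
python3 w.py w2
```

```text
[0.535  0.0034 0.0749] [-1.12  1.7   4.36] 0.03126878716482594 60.19191920757294 3.525
y dir -84.05604209423005 z [ 9.e-04  1.e-04 -1.e+00]
```

{"method": "carry_out", "body": {
  "motion": [
    [0, 0, 0.004, 0, 0.02],
    [0, 0, 0.006, 0, 0.02],
    [0, 0, 0.006, 0, 0.02],
    [0, 0, 0.003, 0, 0.02],
    [0, 0, 0, 0, 0.02],
    [0, 0, 0, 0, 0.02],
    [0, 0, 0, 0, 0.02],
    [0, 0, 0, 0, 0.02],
    [0, 0, 0, 0, 0.02],
    [0, 0, 0, 0, 0.02]
  ]
}}

```text
t: 4.82
eef_pos: [0.5345, 0.0033, 0.0933]
ee_rot: [-3.137, -0.163, 0.0]
ft_force: [-0.3, 0.2, -4.0]
opening: 0.0314
grasp_force: 59.5
```

```bash
python3 - <<'E'
from rig import *
import numpy as np
F=[];T=[]
for i in range(30):
    grab_frame("wrist"); s=sense(); F.append(s["ft_force"]);T.append(s["joint_torque"])
F=np.array(F);print(F[:,2].round(2),F.mean(0),F.std(0)/30**.5,np.mean(T,0).round(3),s["eef_pos"],s["t"],s["opening"],s["joint_positions"].round(4))
E
```

```text
[-3.38 -2.48 -4.34 -3.64 -3.09 -4.38 -3.53 -3.95 -2.87 -3.69 -3.12 -2.8
 -3.71 -3.7  -3.59 -4.18 -3.32 -3.31 -2.15 -3.21 -3.68 -5.24 -3.58 -3.71
 -3.73 -3.27 -2.93 -4.2  -2.89 -3.37] [ 0.20611273 -0.01962312 -3.50149959] [0.10464288 0.10964663 0.11031604] [ 0.0000e+00 -3.5797e+01 -2.7367e+01  0.0000e+00  2.0000e-03  0.0000e+00] [0.53452154 0.00332146 0.09331856] 6.325 0.0315883611016939 [-0.1251  0.19    1.9287  0.      1.0229  1.3419]
```

Averaged weight is 3.50 ± 0.11 N, about 357 g, so the cartridge is good and goes in the blue caddy.

{"method": "carry_out", "body": {
  "motion": [
    [0, 0, 0.02, 0, 0.02],
    [0, 0, 0.03, 0, 0.02],
    [0, 0.01, 0.02, 0, 0.02],
    [0.001, 0.035, 0, -0.049, 0.02],
    [0.001, 0.045, 0, -0.049, 0.02],
    [0.001, 0.045, 0, -0.049, 0.02],
    [0.001, 0.045, 0, -0.049, 0.02],
    [0.001, 0.0315, 0, -0.049, 0.02],
    [0, 0, 0, 0, 0.02],
    [0, 0, 0, 0, 0.02]
  ],
  "force": 80
}}

```text
t: 7.58
eef_pos: [0.5392, 0.2144, 0.163]
ee_rot: [3.133, -0.22, -0.001]
ft_force: [0.0, -0.8, -2.8]
opening: 0.0311
grasp_force: 81.7
```

```bash
python3 w.py w3
```

```text
[0.5392 0.2144 0.163 ] [ 0.02 -0.77 -2.82] 0.031142602800121807 81.67556762695312 7.575
y dir -98.04700796353444 z [-6.e-04 -9.e-04 -1.e+00]
```

View pics/w3.png

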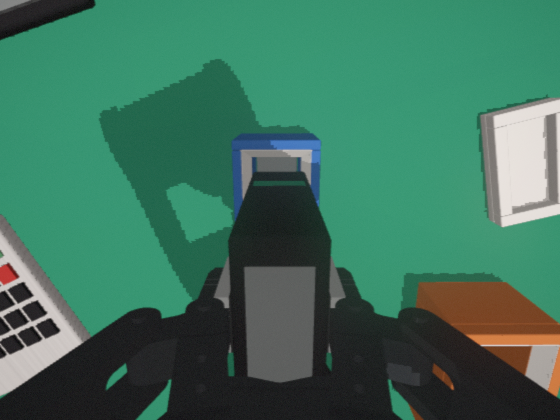

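The held cartridge's top is at (280,320). The blue caddy's far end shows at (277,150), with both side rims partly visible at (238,180) and (316,180). Now I measure the offset between them.

```bash
python3 - <<'E'
from h import *
z=np.load("w3.npz");P,U,C=z["P"],z["U"],z["C"]
s=sense()["eef_pos"]
def b(u0,u1,v0,v1,z0,z1):
    return (U[:,0]>u0)&(U[:,0]<u1)&(U[:,1]>v0)&(U[:,1]<v1)&(P[:,2]>z0)&(P[:,2]<z1)
Q=P[b(225,335,240,400,.195,.215)];print('carttop',rect(Q),np.median(Q[:,2]),len(Q))
m=b(222,332,125,215,.054,.066)&(C[:,2]>C[:,0]+40);R=P[m];print('rim z',np.percentile(R[:,2],[50,95]),rect(R))
for yaw in(-7.5,-8,-8.5):
    a=np.radians(yaw);ex=np.array([np.cos(a),np.sin(a)]);ey=np.array([-ex[1],ex[0]])
    for n,X in(('rim',R),('cart',Q)):
        x=X[:,:2]@ex-s[:2]@ex;y=X[:,:2]@ey-s[:2]@ey
        print(yaw,n,'x',(np.percentile(x,[.3,99.7])*1e3).round(1),'y',(np.percentile(y,[.3,99.7])*1e3).round(1))
# far edge direction of rim (outer end)
x=R[:,:2]@ex; E=R[x>x.max()-.004]; print('end',rect(E))
# side edge lines: outermost y per x bin
y=R[:,:2]@ey
for sg in(1,-1):
    pts=[]
    for lo in np.arange(x.max()-.03,x.max()-.004,.002):
        k=(x>=lo)&(x<lo+.002)
        if k.sum()>3: pts.append((lo+.001,(sg*y[k]).max()*sg))
    pts=np.array(pts)
    f=np.polyfit(pts[:,0],pts[:,1],1);print('side',sg,len(pts),-8.5+np.degrees(np.arctan(f[0])))
E
```

```text
carttop [546.2 212.1  52.9  37.9  -8.1] 0.20645965065911878 14067
rim z [0.06012355 0.06122295] [562.  212.2  62.   54.   82.2]
-7.5 rim x [-2.5 49.7] y [-29.7  32.1]
-7.5 cart x [-17.8  33. ] y [-18.8  17. ]
-8 rim x [-2.8 49.6] y [-29.5  32.3]
-8 cart x [-17.8  33. ] y [-18.7  17. ]
-8.5 rim x [-3.  49.8] y [-29.3  32.5]
-8.5 cart x [-17.8  33. ] y [-18.7  17.1]
end [586.8 208.7  60.9   4.   81.9]
side 1 14 -8.26224355199482
side -1 14 -8.093057842467475
```

```bash
python3 - <<'E'
from h import *
z=np.load("w3.npz");P,U,C=z["P"],z["U"],z["C"]
s=sense()["eef_pos"]
a=np.radians(-8.1);ex=np.array([np.cos(a),np.sin(a)]);ey=np.array([-ex[1],ex[0]])
for v0 in (238,245,255,262,275,290):
    m=(U[:,1]>=v0)&(U[:,1]<v0+7)&(U[:,0]>222)&(U[:,0]<340)&(P[:,2]>.19)&(P[:,2]<.22)
    X=P[m];y=(X[:,:2]-s[:2])@ey*1e3;x=(X[:,:2]-s[:2])@ex*1e3
    print(v0,np.median(X[:,2]).round(4),'x',x.min().round(1),x.max().round(1),'y',np.percentile(y,[.5,99.5]).round(1),U[m][:,0].min(),U[m][:,0].max())
    g=m&(C.min(1)>70); 
    if g.sum()>10: print('  grey y',np.percentile((P[g][:,:2]-s[:2])@ey*1e3,[.5,99.5]).round(1))
E
```

```text
238 0.206 x 30.8 34.3 y [-16.6  15.3] 228 331
245 0.2062 x 28.9 32.2 y [-16.2  14.8] 229 330
255 0.2062 x 25.7 29.0 y [-16.5  15.1] 229 330
262 0.2063 x 23.2 26.8 y [-16.6  15.2] 229 330
  grey y [-16.7  10.1]
275 0.2065 x 10.8 22.5 y [-17.8  16.5] 223 337
  grey y [-19.4  18.2]
290 0.2065 x 9.9 17.4 y [-21.1  18.6] 223 339
  grey y [-21.1  18.7]
```

{"method": "carry_out", "body": {
  "motion": [
    [0.001, 0.002, -0.01, 0, 0.02],
    [0, 0, -0.015, 0, 0.02],
    [0, 0, -0.01, 0, 0.02],
    [0, 0, -0.006, 0, 0.02],
    [0, 0, -0.006, 0, 0.02],
    [0, 0, -0.006, 0, 0.02],
    [0, 0, -0.005, 0, 0.02],
    [0, 0, 0, 0, 0.02]
  ]
}}

```text
t: 8.62
eef_pos: [0.5401, 0.2167, 0.1048]
ee_rot: [3.133, -0.222, -0.001]
ft_force: [-0.2, 0.9, -2.7]
opening: 0.0308
grasp_force: 81.7
```

In the well with no contact. I go down gently now.

{"method": "carry_out", "body": {
  "motion": [
    [0, 0, -0.003, 0, 0.02],
    [0, 0, -0.003, 0, 0.02],
    [0, 0, -0.003, 0, 0.02],
    [0, 0, 0, 0, 0.02]
  ]
}}

```text
t: 9.12
eef_pos: [0.5402, 0.2167, 0.0959]
ee_rot: [3.134, -0.222, -0.001]
ft_force: [0.2, 0.6, -4.1]
opening: 0.031
grasp_force: 81.7
```

{"method": "carry_out", "body": {
  "motion": [
    [0, 0, -0.002, 0, 0.02],
    [0, 0, -0.002, 0, 0.02],
    [0, 0, 0, 0, 0.02]
  ]
}}

```text
t: 9.5
eef_pos: [0.5403, 0.2168, 0.092]
ee_rot: [3.134, -0.222, -0.001]
ft_force: [0.2, -0.5, -2.9]
opening: 0.0313
grasp_force: 81.7
```

{"method": "carry_out", "body": {
  "motion": [
    [0, 0, -0.002, 0, 0.02],
    [0, 0, -0.001, 0, 0.02],
    [0, 0, 0, 0, 0.02]
  ]
}}

```text
t: 9.88
eef_pos: [0.5404, 0.2168, 0.0892]
ee_rot: [3.134, -0.222, -0.0]
ft_force: [0.8, -0.3, -3.9]
opening: 0.031
grasp_force: 81.7
```

{"method": "carry_out", "body": {
  "motion": [
    [0, 0, -0.002, 0, 0.02],
    [0, 0, -0.001, 0, 0.02],
    [0, 0, 0, 0, 0.02]
  ]
}}

```text
t: 10.25
eef_pos: [0.5404, 0.2168, 0.0861]
ee_rot: [3.134, -0.222, -0.0]
ft_force: [0.5, 0.5, -3.9]
opening: 0.0314
grasp_force: 81.7
```

{"method": "carry_out", "body": {
  "motion": [
    [0, 0, -0.001, 0, 0.02],
    [0, 0, -0.001, 0, 0.02],
    [0, 0, 0, 0, 0.02]
  ]
}}

```text
t: 10.62
eef_pos: [0.5404, 0.2168, 0.0842]
ee_rot: [3.134, -0.222, -0.0]
ft_force: [0.0, -0.3, -3.9]
opening: 0.0313
grasp_force: 81.7
```

{"method": "carry_out", "body": {
  "motion": [
    [0, 0, -0.001, 0, 0.02],
    [0, 0, -0.001, 0, 0.02],
    [0, 0, 0, 0, 0.02]
  ]
}}

```text
t: 11.0
eef_pos: [0.5407, 0.2169, 0.0829]
ee_rot: [-3.134, 0.222, -0.0]
ft_force: [-2.0, -0.7, 0.4]
opening: 0.0313
grasp_force: 82.3
```

{"method": "carry_out", "body": {
  "motion": [
    [0, 0, -0.001, 0, 0.02],
    [0, 0, -0.001, 0, 0.02],
    [0, 0, 0, 0, 0.02]
  ]
}}

```text
t: 11.38
eef_pos: [0.5408, 0.2169, 0.0807]
ee_rot: [-3.134, 0.222, -0.001]
ft_force: [-3.0, -1.0, 5.2]
opening: 0.0314
grasp_force: 82.6
```

{"method": "carry_out", "body": {
  "motion": [
    [0, 0, -0.001, 0, 0.02],
    [0, 0, -0.001, 0, 0.02],
    [0, 0, 0, 0, 0.02]
  ]
}}

```text
t: 11.75
eef_pos: [0.5407, 0.2169, 0.0782]
ee_rot: [-3.134, 0.222, -0.001]
ft_force: [-2.2, -0.4, 2.8]
opening: 0.0312
grasp_force: 82.7
```

Contact was at TCP z of about 0.083, and the floor is moving, so home should be near 0.073.

{"method": "carry_out", "body": {
  "motion": [
    [0, 0, -0.001, 0, 0.02],
    [0, 0, -0.001, 0, 0.02],
    [0, 0, 0, 0, 0.02]
  ]
}}

```text
t: 12.12
eef_pos: [0.5407, 0.2169, 0.0762]
ee_rot: [-3.134, 0.222, -0.001]
ft_force: [-1.1, 0.1, 3.4]
opening: 0.031
grasp_force: 82.7
```

{"method": "carry_out", "body": {
  "motion": [
    [0, 0, -0.001, 0, 0.02],
    [0, 0, -0.0005, 0, 0.02],
    [0, 0, 0, 0, 0.02]
  ]
}}

```text
t: 12.5
eef_pos: [0.5407, 0.2169, 0.0748]
ee_rot: [-3.134, 0.222, -0.001]
ft_force: [-0.5, -0.6, 3.1]
opening: 0.0313
grasp_force: 82.7
```

{"method": "carry_out", "body": {
  "motion": [
    [0, 0, -0.001, 0, 0.02],
    [0, 0, 0, 0, 0.02]
  ]
}}

```text
t: 12.75
eef_pos: [0.5407, 0.2169, 0.0738]
ee_rot: [-3.134, 0.222, -0.001]
ft_force: [-0.8, -0.4, 2.4]
opening: 0.0315
grasp_force: 82.7
```

{"method": "carry_out", "body": {
  "motion": [
    [0, 0, -0.0005, 0, 0.02],
    [0, 0, 0, 0, 0.02]
  ]
}}

```text
t: 13.0
eef_pos: [0.5407, 0.2169, 0.0733]
ee_rot: [-3.134, 0.222, -0.001]
ft_force: [-1.8, 0.1, 3.8]
opening: 0.0313
grasp_force: 82.7
```

{"method": "carry_out", "body": {
  "motion": [
    [0, 0, -0.0005, 0, 0.02],
    [0, 0, 0, 0, 0.02]
  ]
}}

```text
t: 13.25
eef_pos: [0.5407, 0.2169, 0.0729]
ee_rot: [-3.134, 0.222, -0.001]
ft_force: [-1.2, -0.3, 3.3]
opening: 0.0314
grasp_force: 82.8
```

{"method": "carry_out", "body": {
  "motion": [
    [0, 0, -0.0005, 0, 0.02],
    [0, 0, 0, 0, 0.02]
  ]
}}

```text
t: 13.5
eef_pos: [0.5407, 0.2169, 0.0729]
ee_rot: [-3.134, 0.222, -0.0]
ft_force: [-1.5, -1.0, 6.8]
opening: 0.0314
grasp_force: 82.9
```

{"method": "carry_out", "body": {
  "motion": [
    [0, 0, -0.0005, 0, 0.02],
    [0, 0, 0, 0, 0.02]
  ]
}}

```text
t: 13.75
eef_pos: [0.5408, 0.2169, 0.0729]
ee_rot: [3.134, -0.221, 0.0]
ft_force: [-2.2, -1.1, 8.4]
opening: 0.0313
grasp_force: 83.3
```

{"method": "carry_out", "body": {
  "motion": [
    [0, 0, -0.0005, 0, 0.02],
    [0, 0, 0, 0, 0.02]
  ]
}}

```text
t: 14.0
eef_pos: [0.5408, 0.2169, 0.0729]
ee_rot: [3.134, -0.221, 0.0]
ft_force: [-2.3, -0.1, 11.8]
opening: 0.0313
grasp_force: 83.6
```

{"method": "carry_out", "body": {
  "motion": [
    [0, 0, -0.001, 0, 0.02],
    [0, 0, 0, 0, 0.02]
  ]
}}

```text
t: 14.25
eef_pos: [0.541, 0.2169, 0.0729]
ee_rot: [3.134, -0.221, -0.0]
ft_force: [-6.0, -1.0, 16.1]
opening: 0.0312
grasp_force: 84.2
```

{"method": "carry_out", "body": {
  "motion": [
    [0, 0, -0.0007, 0, 0.02],
    [0, 0, 0, 0, 0.02],
    [0, 0, 0, 0, 0.02]
  ]
}}

```text
t: 14.62
eef_pos: [0.541, 0.2169, 0.0728]
ee_rot: [3.133, -0.221, -0.0]
ft_force: [-6.1, -1.5, 19.0]
opening: 0.0311
grasp_force: 84.6
```

The force rises steeply with no travel and the floor has travelled about 10 mm from contact, so it is home. Relieve the press, then release.

{"method": "carry_out", "body": {
  "motion": [
    [0, 0, 0.002, 0, 0.02],
    [0, 0, 0.001, 0, 0.02],
    [0, 0, 0, 0, 0.033],
    [0, 0, 0, 0, 0.04],
    [0, 0, 0, 0, 0.055],
    [0, 0, 0, 0, 0.07],
    [0, 0, 0, 0, 0.07],
    [0, 0, 0, 0, 0.07]
  ],
  "force": 20
}}

```text
t: 15.62
eef_pos: [0.5405, 0.2168, 0.0726]
ee_rot: [-3.134, 0.222, -0.0]
ft_force: [-0.3, 0.3, 1.0]
opening: 0.0697
grasp_force: 0.0
```

{"method": "carry_out", "body": {
  "motion": [
    [0, 0, 0.005, 0, 0.07],
    [0, 0, 0.015, 0, 0.07],
    [0, 0, 0.03, 0, 0.07],
    [0, 0, 0.03, 0, 0.07],
    [0, 0, 0.03, 0, 0.07],
    [0, 0, 0.02, 0, 0.07],
    [0, 0, 0, 0, 0.07],
    [0, 0, 0, 0, 0.07]
  ]
}}

```text
t: 16.62
eef_pos: [0.5397, 0.2166, 0.2015]
ee_rot: [3.133, -0.222, -0.003]
ft_force: [-0.7, 0.2, -0.7]
opening: 0.0699
grasp_force: 0.0
```

```bash
python3 w.py w4; python3 - <<'E'
from h import *
z=np.load("w4.npz");P,U,C=z["P"],z["U"],z["C"]
m=(np.hypot(P[:,0]-.54,P[:,1]-.216)<.05)&(P[:,2]>.095)&(P[:,2]<.14);Q=P[m];print(rect(Q),np.percentile(Q[:,2],[5,50,95]))
A=np.c_[Q[:,:2]-Q[:,:2].mean(0),np.ones(len(Q))];print(np.linalg.lstsq(A,Q[:,2],rcond=None)[0])
p,d=grab_frame("side");cv2.imwrite("pics/side1.png",p[...,::-1])
E
```

```text
[0.5397 0.2166 0.2015] [-0.69  0.2  -0.67] 0.06994396267474388 0.0 16.625
y dir -98.09161513815796 z [-1.9e-03 -5.0e-04 -1.0e+00]
[540.5 215.9  70.2  32.1  -8. ] [0.11416474 0.11631187 0.11750123]
[-0.03524805  0.00628282  0.11583983]
```

View pics/w4.png

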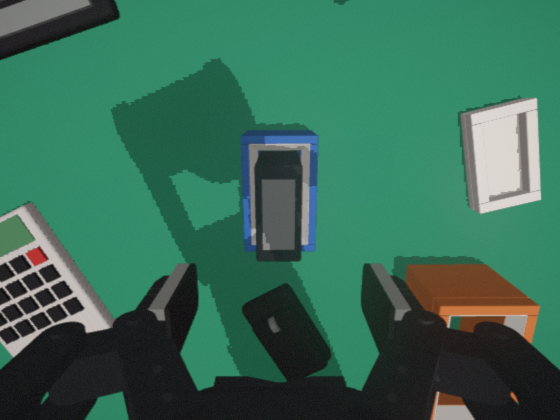

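View pics/side1.png

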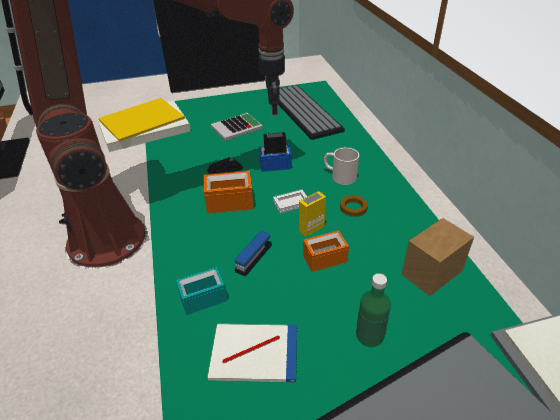

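The cartridge stands in the blue caddy at wrist (280,205) and side (275,148), centred and aligned, and everything else is where it was. I check the tilt using points on the top face only.

```bash
python3 - <<'E'
from h import *
z=np.load("w4.npz");P,U=z["P"],z["U"]
m=(U[:,0]>262)&(U[:,0]<297)&(U[:,1]>182)&(U[:,1]<255)&(P[:,2]>.09);Q=P[m]
A=np.c_[Q[:,:2]-Q[:,:2].mean(0),np.ones(len(Q))];print(np.linalg.lstsq(A,Q[:,2],rcond=None)[0])
E
```

```text
[0.00428698 0.00389948 0.11657315]
```

The top face is level to within 0.3°, so I hand in.

```bash
python3 -c "
from rig import *
print(sign_off())"
```

```text
the job is handed in; nothing more can be done
None
```

The cartridge weighed about 357 g, so it is still good: I stood it in the blue caddy, pressed the floor onto its stop (19 N at the wrist), let go and handed the job in; the pictures show nothing else moved.

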